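# Tighten the loose foot screw of the spice rack

## Task

One of the two screws that hold the feet of the magnetic spice rack has worked loose and stands up from its foot. Take the screwdriver out of its wooden block, use it to drive that screw fully home (clockwise from above, until the head sits flat on the foot), then stand the screwdriver back in its block and let go. Do not touch the screw with the fingers, and leave the other things on the counter where they are.

Things in the scene. Friction and masses are not known exactly. Their poses are not given: they have to be found in the camera images.
- driver_handle (a point): the screwdriver, upright in its block, tip down; this point: centre of its square wooden handle (24 x 24 mm, 92 mm long), on the tool's axis; x and y square to the handle's flats, z from tip to handle end. Tool 170 mm long, 135 to 220 g: handle end 46 mm above this point; brass collar 38 mm wide from 46 to 52 mm below it, then a 9 mm round shaft; tip 124 mm below
- driver_tip (a point): the end of the bit, on the tool's axis. The bit is a straight-sided cross of two blades, each 15 mm wide and 3 mm thick, along the tool's x and y axes (in line with the handle's flats); its last 1.5 mm are narrowed to 12 x 2 mm. Under a light push the bit rides up out of the cross when forced against the screw stop (above about 0.25 N m)
- stand_mouth (a point): centre of the hole's mouth on top of the screwdriver's block: fixed dark wood, 80 x 80 mm, 85 mm high, square hole 24 x 24 mm right through, z up, x and y along its sides. The screwdriver hangs in it, its collar resting on the top face: tip 72 mm below and handle centre 52 mm above this point
- loose_screw: the loose screw, upright in the foot at one end of the rack (either end). Origin: on its axis at the underside of its round steel head (24 mm wide, 8 mm high); z up. The frame sinks with the screw but does not turn with it: it does not tell which way the cross points, which varies. At the start the head stands 3.2 to 5.6 mm above its seat
- loose_rim (a point): centre of the top of the loose screw's rim, 8 mm above its underside. Inside the rim (18 mm wide inside) the face lies 1.5 mm lower, and in the face is a straight-sided cross recess, 4.5 mm deep, grooves 5 mm wide reaching to the rim: the bit fits every quarter turn
- loose_seat (a point): on the screw's axis, on the flat top of the foot (fixed steel tab 55 x 62 mm, 8 mm thick), z up: the screw is home when its head's underside is at this height. The screw goes in clockwise seen from above, 2 mm per radian (1.6 to 2.8 rad to go at the start), against 0.1 N m of steady friction, with a hard stop when home; it stays where left and a push alone does not turn it
- tight_seat (a point): the same point of the foot at the other end of the rack; the equal screw there is already home and fixed
- rack: the magnetic spice rack: upright steel panel 210 mm long (along y), 104 mm high, closed 45 mm tins on its +x face, fixed; the feet are 140 mm from its middle along +y and -y, clear of the panel's ends. Origin: middle of its underside, on the marble slab, whose top is 20 mm above the counter; z up
- basket_large: large round cane basket 190 mm wide, 75 mm high, holding garlic bulbs, near the far edge of the slab; origin: centre of its underside
- basket_small: small empty round cane basket, 160 mm wide, 60 mm high, near the far edge of the slab; origin: centre of its underside
- skillet: black cast-iron skillet, 236 mm wide, 42 mm high, with a long handle, left of the rack; origin: centre of its underside
- ramekin: white ceramic ramekin, 84 mm wide, 45 mm high, between rack and robot; origin: centre of its underside
- scraper: flat steel dough scraper, 90 x 120 mm blade with a round wooden grip, lying at the far right; origin: centre of its underside
- tin_a: loose closed spice tin, 45 mm wide, 28 mm high, standing beyond the screwdriver's block; origin: centre of its underside
- tin_b: loose closed spice tin like the other, to the left between rack and robot; origin: centre of its underside
There are look-alikes about, which are no part of the job. Of the things like the part that bears driver_handle, leave any that is blue or purple; of the rest the larger one is meant.

How it is judged:
By the outcome, as a careful person would: the job done as asked, in the order asked, and still so for the second after the job is handed in, with the robot touching nothing.
It also fails if it takes over 72 s, if anything falls off the work surface, if the arm or the gripper's body presses on something with over 40 N, if the wrist force passes 120 N, or if a joint passes its speed limit or range.

## Robot

A 6-joint arm with a two-finger parallel gripper is mounted at the origin on the work surface. World frame = base frame: x ahead of the robot, y to its left, z up, the work surface at z = 0. Lengths are in m, angles in degrees, forces in N, time in s.
With the tool pointing down it reaches from about 0.35 to 0.8 m from the base axis. Payload 7.3 kg.
Tool frame: the origin (TCP) lies at the very end of the fingers, on their centre line; the grasp point (between the pads) lies 19 mm behind it; z points along the fingers, y is the line along which they close (so a half turn about z gives the same grasp; the last joint's range is limited). The gripper opens to 85 mm and grips with 20 to 120 N. Pads are 22 mm wide; open, the fingers measure 114 mm over their backs; the gripper's body (76 mm by 85 mm) begins 54 mm behind the grasp point. The pads swing forward as they close: fully open they stand 13 mm farther back than shut.
Start: joints at [58.442, 19.595, 87.324, -0, 73.075, -8.365], TCP at [0.207, 0.483, 0.231] pointing down, gripper open.
Joint ranges: [-145.02, 145.02], [-44.19, 115.74], [2.07, 154.8], [-57.11, 237.11], [16.16, 152.29], [-177.93, 177.93]. Speed limits (degrees/s): [147.25, 147.25, 180, 180, 180, 180].

## Interface

Orientations are given as a 3x3 rotation matrix whose columns are the frame's x, y, z axes.
In Python, from station import r gives the robot as it stands.
- The arm moves only by the tool move_arm, never from a script. Its argument "motion" is a list of rows, each an object with "jaw": the closure, from 0 (fully open) to 1 (shut); "slide": the shift along the tool's x, y, z in cm, a list of three; "turn": the turn, a rotation vector about the tool's x, y, z in degrees, a list of three. A call has 1 to 5 rows; each row is the pose to reach, as a shift and turn from the pose commanded when the call began, along the tool's axes at that moment; what a row does not reach only later rows make up. A row lasts 1/10 s, in which the tool goes at most 50 mm and 8.59 degrees, less where a joint would pass 70% of its speed; a pose out of reach is approached as far as the arm can. A call with a gripper value outside its range is refused whole. The fingers move at their own pace and stop on an object; "squeeze" is the grip in N (left out, the last holds). Time passes only in rows, so rows that repeat a pose let the fingers close. It gives the time, the measured TCP pose, the force, the opening and the grip force at its end, in the units of the state.
- r.read_state(): the state, without advancing time (a new reading comes with each control period).
- r.camera(name): name is "side" or "top"; returns the picture (384x512x3 uint8, blue, green, red); there is no depth.
- r.get_calibration(name): a dict with "K" (3x3 intrinsics, pixels), "position" and "attitude" of the camera in the world. Camera axes: x right, y up, looking along -z (the intrinsics and any distortion apply to the point x, -y, -z); pixel columns grow to the right and rows downward; lengths in m; the calibration is good to about 2 mm. A picture is of the moment at which its call begins. get_calibration takes no time and is no camera call.
- r.sign_off(): hands the job in; it is judged then, once.
The state is a dict: "time_s": time; "joint_pos": joint angles; "joint_velocities": joint speeds; "joint_torque": joint torques, N m; "tcp_pos": TCP position; "tool_rot": TCP orientation; "force": force on the tool from outside, world axes, zero at the start; "ft_torque": the same for the moment, N m; "grip_width": finger opening in m; "gripper_force": force on a finger pad.
Only numpy, scipy, OpenCV 4.12 (cv2) and the standard library are available. Lean on these libraries where they do the work, as an engineer would, in place of code of your own. Each camera call takes 0.05 s, during which the arm holds its last target. There are 200 camera calls.

## Working session

There is one attempt and no reset: what is moved stays moved. The work goes in short steps, Python scripts to look and compute and a tool call to move; the robot and the scene stay as the last step left them, time stands still between calls to the robot, and variables do not carry over. Pictures are saved under pics/ and viewed, at most 10 in all, crops included, and the job is handed in when it is done.

Besides the shell and the picture viewer there is one more tool, called after "Emit:" by a JSON object that holds its "api" and its "payload". move_arm: Moves the arm, as the interface text tells. Its arguments: {"type":"object","properties":{"motion":{"type":"array","items":{"type":"object","properties":{"jaw":{"type":"number"},"slide":{"type":"array","items":{"type":"number"}},"turn":{"type":"array","items":{"type":"number"}}}}},"squeeze":{"type":"number"}},"required":["motion"]}

```bash
mkdir -p pics
python3 - <<'E'
from station import r
import cv2,numpy as np
for n in("side","top"):
    im=r.camera(n); cv2.imwrite(f"pics/{n}0.png",im)
    c=r.get_calibration(n); print(n,{k:np.round(v,4).tolist() if not isinstance(v,str) else v for k,v in c.items()})
s=r.read_state();print(s)
E
```

```text
side {'K': [[369.5296, 0.0, 257.0414], [0.0, 369.5296, 193.2278], [0.0, 0.0, 1.0]], 'position': [0.4396, -0.9491, 0.8741], 'attitude': [[0.9973, 0.0512, -0.0532], [-0.0735, 0.6234, -0.7785], [-0.0067, 0.7803, 0.6254]]}
top {'K': [[383.147, 0.0, 258.4796], [0.0, 383.147, 188.4321], [0.0, 0.0, 1.0]], 'position': [0.2578, 0.0108, 1.4303], 'attitude': [[0.0268, 0.986, -0.1644], [-0.9996, 0.0247, -0.015], [-0.0108, 0.1647, 0.9863]]}
{'time_s': 0.1, 'joint_pos': array([ 5.84422196e+01,  1.96338884e+01,  8.73688563e+01, -1.83930224e-03,
        7.30754519e+01, -8.36463665e+00]), 'joint_velocities': array([ 0.00837752, -0.09593969, -0.22849955,  0.03463757,  0.01814169,
       -0.06492927]), 'joint_torque': array([ 1.29494980e-03, -4.34445083e+01, -2.46490860e+01, -2.15597543e-04,
        4.56890513e-03,  2.26698950e-05]), 'tcp_pos': array([0.20656646, 0.48228598, 0.23070005]), 'tool_rot': array([[-9.19186104e-01,  3.93822844e-01, -6.88102728e-04],
       [ 3.93823409e-01,  9.19185363e-01, -1.17902561e-03],
       [ 1.68166736e-04, -1.35473492e-03, -9.99999068e-01]]), 'force': array([-0.06905181, -0.69215571,  0.01164014]), 'ft_torque': array([ 0.00342426, -0.02272715,  0.05346126]), 'gripper_force': 0.0, 'grip_width': 0.08569498546266949}
```

View pics/side0.png

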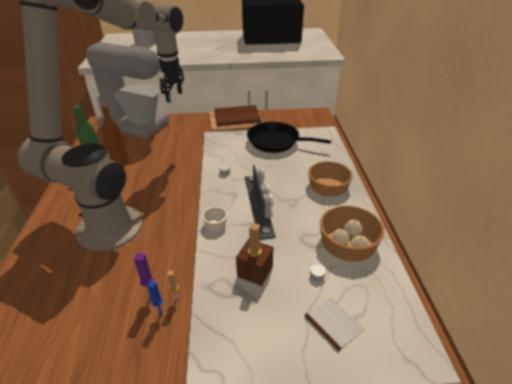

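View pics/top0.png

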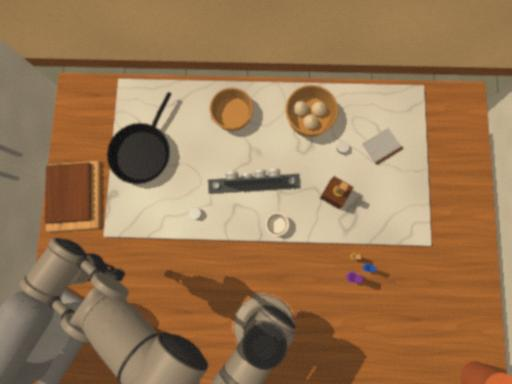

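Driver candidates in the side view are the wooden handle in the block at (255,237), a small wooden one at (172,282), a purple one at (143,268) and a blue one at (155,292). I choose the one in the block because it is the larger of the non-blue, non-purple ones. I'll check it close up, along with the feet.

Run:
```python
import cv2,numpy as np
s=cv2.imread("pics/side0.png");t=cv2.imread("pics/top0.png")
f=lambda im,x,y,w,h,k:cv2.resize(im[y:y+h,x:x+w],None,fx=k,fy=k,interpolation=cv2.INTER_CUBIC)
a=f(s,230,215,60,75,5)   #300x375
b=f(t,312,165,50,50,5)   #250
c=f(t,200,165,110,36,7)  # 770x252
d=f(s,240,160,50,84,4)  #
W=np.zeros((600,800,3),np.uint8)
W[:a.shape[0]*0+336,:300]=a[:336];W[:250,300:550]=b;W[:336,560:760]=d;W[340:592,:770]=c
cv2.imwrite("pics/c1.png",W)
```

```text
(no output)
```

View pics/c1.png

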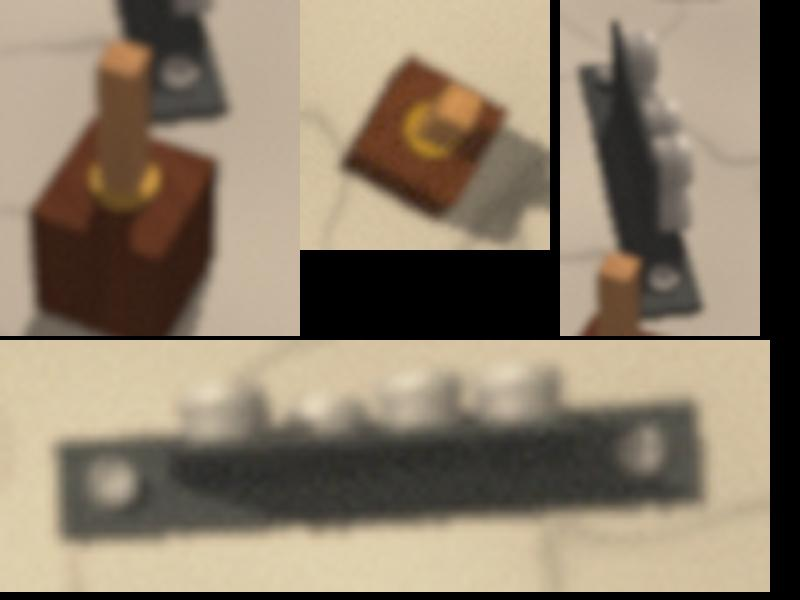

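The composite confirms the wooden handle in the dark block, with its brass collar. The screws are at about (216,185) and (292,180) in the top view, and about (251,178) and (266,229) in the side view. I'll average some frames and triangulate to find which one stands up.

```bash
cat > h.py <<'E'
from station import r
import cv2,numpy as np
CAL={n:r.get_calibration(n) for n in("side","top")}
def avg(n,k=8): return np.mean([r.camera(n).astype(float) for _ in range(k)],0)
def ray(n,u,v):
    c=CAL[n];K=np.array(c["K"]);x=np.linalg.solve(K,[u,v,1]);d=np.array(c["attitude"])@[x[0],-x[1],-x[2]]
    return np.array(c["position"]),d/np.linalg.norm(d)
def plane(n,u,v,z):
    p,d=ray(n,u,v);return p+d*(z-p[2])/d[2]
def proj(n,P):
    c=CAL[n];q=np.array(c["attitude"]).T@(np.array(P)-c["position"]);q=np.array(c["K"])@[q[0],-q[1],-q[2]];return q[:2]/q[2]
def tri(a,b):
    A=[];B=[]
    for n,uv in(("side",a),("top",b)):
        p,d=ray(n,*uv);M=np.eye(3)-np.outer(d,d);A.append(M);B.append(M@p)
    return np.linalg.lstsq(np.vstack(A),np.hstack(B),rcond=None)[0]
E
python3 - <<'E'
from h import *
S=avg("side");T=avg("top");np.savez("avg0.npz",S=S,T=T)
def blob(im,u,v,R=6):
    g=im.mean(2)[v-R:v+R+1,u-R:u+R+1];th=(g.min()+g.max())/2
    w=np.clip(g-th,0,None);n,l=cv2.connectedComponents((w>0).astype(np.uint8));w=w*(l==l[R,R])
    Y,X=np.mgrid[v-R:v+R+1,u-R:u+R+1];return (w*X).sum()/w.sum(),(w*Y).sum()/w.sum(),(w>0).sum(),g.max(),g.min()
for nm,s,t in(("left",(251,178),(216,185)),("right",(266,229),(292,180))):
    a=blob(S,*s);b=blob(T,*t);print(nm,np.round(a,2),np.round(b,2),np.round(tri(a[:2],b[:2]),4),plane("top",*b[:2],.036).round(4),plane("side",*a[:2],.036).round(4))
f=lambda im,x,y,w,h,k:cv2.resize(im[y:y+h,x:x+w],None,fx=k,fy=k,interpolation=cv2.INTER_CUBIC)
W=np.zeros((600,800,3))
def enh(a):return np.clip((a-a.min())*255/(a.max()*.95-a.min()),0,255)
for i,(im,x,y) in enumerate(((S,241,163),(S,251,214),(T,204,171),(T,278,166))):
    W[(i//2)*300:(i//2)*300+300,(i%2)*400:(i%2)*400+400]=enh(f(im,x-5,y,40,30,10))
cv2.imwrite("pics/c2.png",W)
E
```

```text
left [248.2  173.65  45.   179.38  36.71] [215.84 184.97  30.   173.62  64.04] [0.4896 0.1864 0.0601] [0.4992 0.1901 0.036 ] [0.4856 0.2182 0.036 ]
right [265.79 229.95  27.   138.38  39.58] [292.16 180.13  30.   141.88  53.33] [ 0.5255 -0.092   0.031 ] [ 0.5244 -0.0917  0.036 ] [ 0.5251 -0.0971  0.036 ][ WARN:0@17.155] global loadsave.cpp:1063 imwrite_ Unsupported depth image for selected encoder is fallbacked to CV_8U.
```

View pics/c2.png

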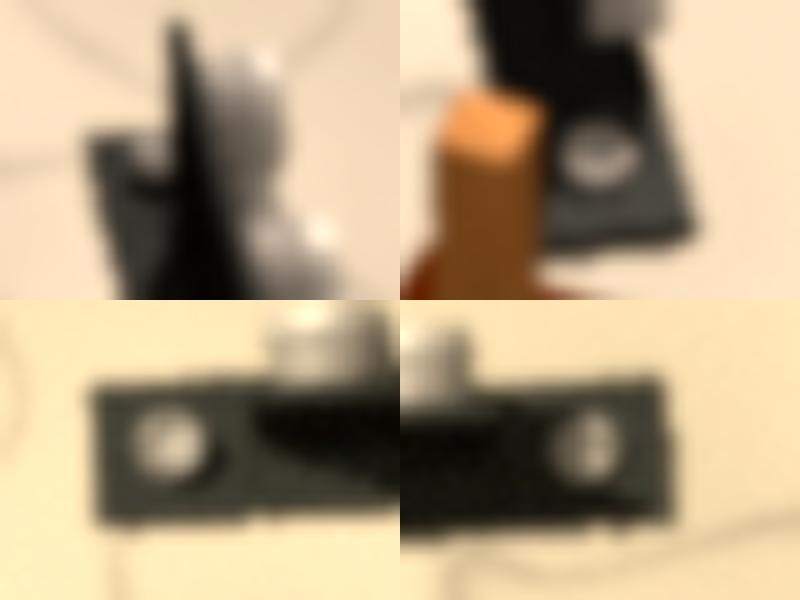

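The left foot (+y) screw casts a clear shadow crescent in both views. The right one sits flat. I'll check that against the predicted side-view geometry, and measure the driver and block.

Run:
```python
from h import *
D=np.load("avg0.npz");S,T=D["S"],D["T"]
hsv=lambda im:cv2.cvtColor(im.astype(np.uint8),cv2.COLOR_BGR2HSV)
# handle top
def cc(m,u,v):
    n,l,st,c=cv2.connectedComponentsWithStats(m.astype(np.uint8));k=np.argmin([np.hypot(*(c[i]-(u,v))) if st[i,4]>4 else 1e9 for i in range(1,n)])+1
    return c[k],st[k,4],l==k
h=hsv(S);ms=(h[...,1]>90)&(h[...,2]>175);h2=hsv(T);mt=(h2[...,1]>90)&(h2[...,2]>175)
a=cc(ms,255,226);b=cc(mt,343.5,187);print("htop",a[:2],b[:2],tri(a[0],b[0]),plane("top",*b[0],.203),plane("side",*a[0],.203))
# block in top
B=T.astype(int);mb=((B[...,2]-B[...,0])>25)&(T.mean(2)<110);mb=mb|((h2[...,1]>110));w=np.zeros_like(mb);w[165:215,312:362]=1
c,n,l=cc(mb&w,337,192);
q=cv2.approxPolyDP(max(cv2.findContours(l.astype(np.uint8),0,2)[0],key=cv2.contourArea),4,True)[:,0]
print("block",n,q.tolist());print(np.array([plane("top",*p,.105) for p in q]).round(4).tolist())
# expected side ellipses
off=np.array([265.79,229.95])-proj("side",[.5244,-.0917,.036])
yaw=np.arctan2(.0252,.2818);print("rack yaw",np.degrees(yaw),"off",off)
W=cv2.resize(S[158:198,230:280],None,fx=14,fy=14,interpolation=cv2.INTER_CUBIC);W=np.clip(W*1.5,0,255)
R=np.array([[np.cos(yaw),-np.sin(yaw)],[np.sin(yaw),np.cos(yaw)]])
th=np.linspace(0,2*np.pi,60)
def dr(P,z,col):
    q=np.array([(proj("side",[*p,z])+off-(230,158)+.5)*14 for p in P]).astype(np.int32);cv2.polylines(W,[q],True,col,1)
c=np.array([.4990,.1900])
circ=c+.012*np.c_[np.cos(th),np.sin(th)]
dr(circ,.036,(0,0,255));dr(circ,.0405,(0,255,0))
dr(c+np.array([[-.0275,-.031],[.0275,-.031],[.0275,.031],[-.0275,.031]])@R.T,.028,(255,255,0))
cv2.imwrite("pics/c3.png",W.astype(np.uint8))
```

```text
htop (array([253.86206897, 225.75862069]), np.int32(29)) (array([343.66666667, 185.02380952]), np.int32(42)) [ 0.47959634 -0.24691222  0.20145989] [ 0.48045322 -0.24651762  0.203     ] [ 0.47839289 -0.2488134   0.203     ]
block 640 [[333, 177], [321, 198], [341, 208], [352, 187]]
[[0.526, -0.2299, 0.105], [0.4503, -0.1878, 0.105], [0.417, -0.2571, 0.105], [0.4919, -0.2961, 0.105]]
rack yaw 5.110089581206548 off [0.37094768 1.15362614]
```

View pics/c3.png

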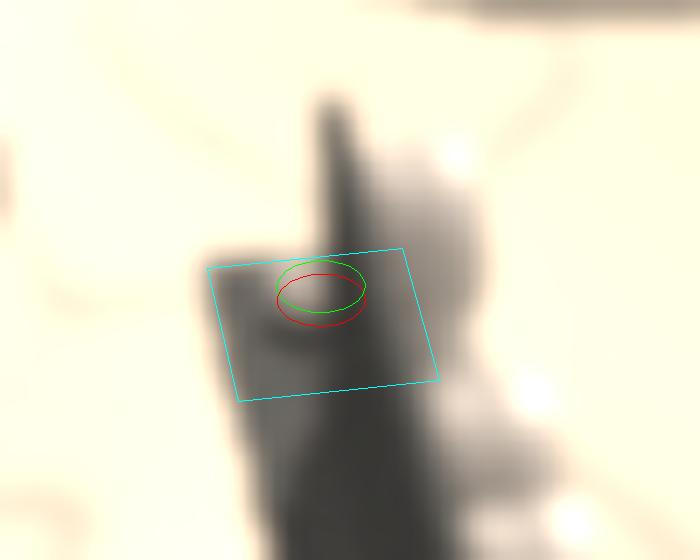

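The left (+y) head fits the raised (green) ellipse and has a dark underside, so it is the loose one. Tip contact height will confirm it. The driver is near (0.480,-0.247), with block yaw about 62.5° (mod 90). Next I'll work out the approach moves.

```bash
cat >> h.py <<'E'
def rel(wps,start=None):
    "wps: (x,y,z,yaw_y deg); prints slide cm, turn deg per leg, tool vertical, from the measured pose"
    s=r.read_state();p=s["tcp_pos"];R=s["tool_rot"];yaw=np.degrees(np.arctan2(R[1,1],R[0,1]))
    print("now",s["time_s"],p.round(4),"yaw",round(yaw,2),"j",np.round(s["joint_pos"],1),"F",np.round(s["force"],1),"M",np.round(s["ft_torque"],2),"w",round(s["grip_width"],4),round(s["gripper_force"],1))
    for w in wps:
        t=np.radians(yaw);y=np.array([np.cos(t),np.sin(t),0]);z=np.array([0,0,-1.]);x=np.cross(y,z)
        d=np.array(w[:3])-p;dy=(yaw-w[3]+180)%360-180
        print(w,"slide",np.round(100*np.array([d@x,d@y,d@z]),2),"turnz",round(dy,1));p=np.array(w[:3]);yaw=w[3]
E
python3 - <<'E'
from h import *
rel([(.34,.33,.25,66.8),(.46,.14,.25,66.8),(.48,-.06,.25,66.8),(.48,-.247,.25,62.5),(.48,-.247,.153,62.5)])
E
```

```text
now 0.9 [0.2068 0.4826 0.2313] yaw 66.81 j [58.4 19.6 87.3 -0.  73.1 -8.4] F [ 0.2 -0.8  0.3] M [0.05 0.06 0.04] w 0.0852 0.0
(0.34, 0.33, 0.25, 66.8) slide [-18.26  -8.78  -1.87] turnz 0.0
(0.46, 0.14, 0.25, 66.8) slide [-18.51 -12.74   0.  ] turnz 0.0
(0.48, -0.06, 0.25, 66.8) slide [ -9.72 -17.59   0.  ] turnz 0.0
(0.48, -0.247, 0.25, 62.5) slide [ -7.37 -17.19   0.  ] turnz 4.3
(0.48, -0.247, 0.153, 62.5) slide [0.  0.  9.7] turnz 0.0
```

Emit:
{"api": "move_arm", "payload": {"motion": [{"jaw": 0,"slide": [-18.3,-8.8,-1.9]},{"jaw": 0,"slide": [-18.3,-8.8,-1.9]},{"jaw": 0,"slide": [-18.3,-8.8,-1.9]},{"jaw": 0,"slide": [-18.3,-8.8,-1.9]},{"jaw": 0,"slide": [-18.3,-8.8,-1.9]}], "squeeze": 60}}

```text
schema error: expected keys jaw, slide, turn
```

Emit:
{"api": "move_arm", "payload": {"motion": [{"jaw": 0,"slide": [-18.5,-12.7,0]},{"jaw": 0,"slide": [-18.5,-12.7,0]},{"jaw": 0,"slide": [-18.5,-12.7,0]},{"jaw": 0,"slide": [-18.5,-12.7,0]},{"jaw": 0,"slide": [-18.5,-12.7,0]}]}}

```text
schema error: expected keys jaw, slide, turn
```

Emit:
{"api": "move_arm", "payload": {"motion": [{"jaw": 0,"slide": [-9.7,-17.6,0]},{"jaw": 0,"slide": [-9.7,-17.6,0]},{"jaw": 0,"slide": [-9.7,-17.6,0]},{"jaw": 0,"slide": [-9.7,-17.6,0]},{"jaw": 0,"slide": [-9.7,-17.6,0]}]}}

```text
schema error: expected keys jaw, slide, turn
```

Emit:
{"api": "move_arm", "payload": {"motion": [{"jaw": 0,"slide": [-7.4,-17.2,0],"turn": [0,0,4.3]},{"jaw": 0,"slide": [-7.4,-17.2,0],"turn": [0,0,4.3]},{"jaw": 0,"slide": [-7.4,-17.2,0],"turn": [0,0,4.3]},{"jaw": 0,"slide": [-7.4,-17.2,0],"turn": [0,0,4.3]},{"jaw": 0,"slide": [-7.4,-17.2,0],"turn": [0,0,4.3]}]}}

```text
time_s: 1.4
tcp_pos: [0.2063, 0.2921, 0.2314]
tool_rot: [[-0.886, 0.464, -0.0], [0.464, 0.886, -0.001], [-0.0, -0.001, -1.0]]
force: [0.5, 0.5, -0.5]
grip_width: 0.0855
gripper_force: 0.0
```

Run:
```python
from h import *
rel([(.48,-.247,.25,62.5),(.48,-.247,.153,62.5)])
s=r.camera("side");t=r.camera("top");f=lambda im,x,y,w,h,k:cv2.resize(im[y:y+h,x:x+w],None,fx=k,fy=k,interpolation=2)
cv2.imwrite("pics/c4.png",np.hstack([f(s,205,160,100,120,4),f(t,300,140,90,120,4)]))
```

```text
now 1.4 [0.2063 0.2921 0.2314] yaw 62.36 j [ 42.5   1.6 110.2  -0.   68.3 -19.9] F [ 0.5  0.5 -0.5] M [-0.03  0.01 -0.02] w 0.0855 0.0
(0.48, -0.247, 0.25, 62.5) slide [-49.26 -35.05  -1.86] turnz -0.1
(0.48, -0.247, 0.153, 62.5) slide [0.  0.  9.7] turnz 0.0
```

View pics/c4.png

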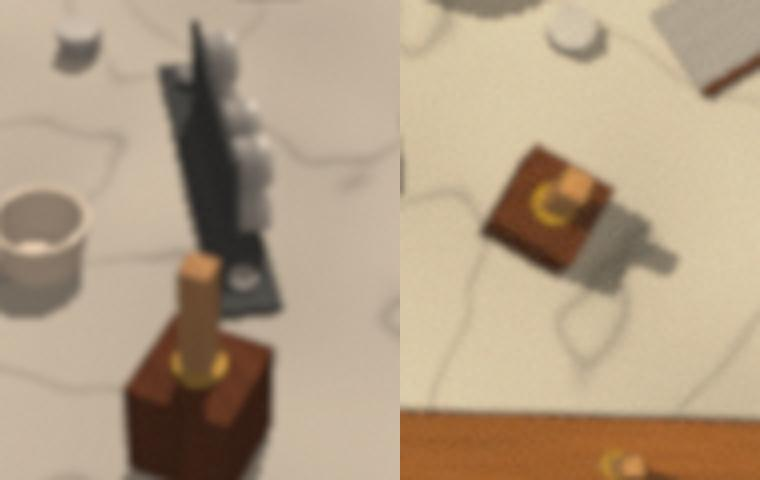

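The view shows the block and driver untouched; the arm only made part of the last leg, because the other calls were refused for missing keys. I'll replan from here.

Emit:
{"api": "move_arm", "payload": {"motion": [{"jaw": 0,"slide": [-20.2,-5.4,-1.9],"turn": [0,0,0]},{"jaw": 0,"slide": [-20.2,-5.4,-1.9],"turn": [0,0,0]},{"jaw": 0,"slide": [-20.2,-5.4,-1.9],"turn": [0,0,0]},{"jaw": 0,"slide": [-20.2,-5.4,-1.9],"turn": [0,0,0]},{"jaw": 0,"slide": [-20.2,-5.4,-1.9],"turn": [0,0,0]}], "squeeze": 60}}

```text
time_s: 2.0
tcp_pos: [0.3654, 0.1522, 0.2507]
tool_rot: [[-0.885, 0.465, 0.002], [0.465, 0.885, -0.0], [-0.002, 0.001, -1.0]]
force: [-0.8, -0.1, -0.3]
grip_width: 0.0851
gripper_force: 0.0
```

Emit:
{"api": "move_arm", "payload": {"motion": [{"jaw": 0,"slide": [-16.8,-10.4,0],"turn": [0,0,0]},{"jaw": 0,"slide": [-16.8,-10.4,0],"turn": [0,0,0]},{"jaw": 0,"slide": [-16.8,-10.4,0],"turn": [0,0,0]},{"jaw": 0,"slide": [-16.8,-10.4,0],"turn": [0,0,0]},{"jaw": 0,"slide": [-16.8,-10.4,0],"turn": [0,0,0]}]}}

```text
time_s: 2.5
tcp_pos: [0.4653, -0.0188, 0.2496]
tool_rot: [[-0.885, 0.465, 0.001], [0.465, 0.885, -0.001], [-0.001, -0.0, -1.0]]
force: [-0.0, 1.2, -0.2]
grip_width: 0.0856
gripper_force: 0.0
```

Emit:
{"api": "move_arm", "payload": {"motion": [{"jaw": 0,"slide": [-10.1,-15.0,0],"turn": [0,0,0]},{"jaw": 0,"slide": [-10.1,-15.0,0],"turn": [0,0,0]},{"jaw": 0,"slide": [-10.1,-15.0,0],"turn": [0,0,0]},{"jaw": 0,"slide": [-10.1,-15.0,0],"turn": [0,0,0]},{"jaw": 0,"slide": [-10.1,-15.0,0],"turn": [0,0,0]}]}}

```text
time_s: 3.0
tcp_pos: [0.4836, -0.1973, 0.2494]
tool_rot: [[-0.886, 0.464, -0.0], [0.464, 0.886, -0.0], [0.0, -0.0, -1.0]]
force: [0.8, 1.1, -0.9]
grip_width: 0.0852
gripper_force: 0.0
```

Run:
```python
from h import *
rel([(.48,-.247,.25,62.5),(.48,-.247,.153,62.5)])
```

```text
now 3.0 [ 0.4836 -0.1973  0.2494] yaw 62.36 j [-30.6  18.5  85.9  -0.   75.5 -93. ] F [ 0.8  1.1 -0.9] M [ 0.01 -0.01 -0.01] w 0.0852 0.0
(0.48, -0.247, 0.25, 62.5) slide [-1.99 -4.57 -0.06] turnz -0.1
(0.48, -0.247, 0.153, 62.5) slide [0.  0.  9.7] turnz 0.0
```

Emit:
{"api": "move_arm", "payload": {"motion": [{"jaw": 0,"slide": [-2.0,-4.6,0],"turn": [0,0,0]},{"jaw": 0,"slide": [-2.0,-4.6,0],"turn": [0,0,0]},{"jaw": 0,"slide": [-2.0,-4.6,0],"turn": [0,0,0]}]}}

```text
time_s: 3.3
tcp_pos: [0.4796, -0.244, 0.2498]
tool_rot: [[-0.887, 0.462, -0.001], [0.462, 0.887, 0.002], [0.001, 0.001, -1.0]]
force: [0.3, -0.6, 0.5]
grip_width: 0.0853
gripper_force: 0.0
```

Emit:
{"api": "move_arm", "payload": {"motion": [{"jaw": 0,"slide": [0,0,4],"turn": [0,0,0]},{"jaw": 0,"slide": [0,0,7],"turn": [0,0,0]},{"jaw": 0,"slide": [0,0,9.6],"turn": [0,0,0]},{"jaw": 0,"slide": [0,0,9.6],"turn": [0,0,0]},{"jaw": 0,"slide": [0,0,9.6],"turn": [0,0,0]}]}}

```text
time_s: 3.8
tcp_pos: [0.4798, -0.2438, 0.1549]
tool_rot: [[-0.888, 0.46, 0.0], [0.46, 0.888, 0.0], [0.0, 0.0, -1.0]]
force: [0.6, 0.5, 0.4]
grip_width: 0.0854
gripper_force: 0.0
```

Run:
```python
from h import *
rel([(.48,-.247,.153,62.5)])
s=r.camera("side");t=r.camera("top");f=lambda im,x,y,w,h,k:cv2.resize(im[y:y+h,x:x+w],None,fx=k,fy=k,interpolation=2)
cv2.imwrite("pics/c5.png",np.hstack([f(s,215,190,80,100,5),f(t,310,150,70,100,5)]))
```

```text
now 3.8 [ 0.4798 -0.2438  0.1549] yaw 62.61 j [-35.1  25.1  91.7   0.   63.2 -97.7] F [0.6 0.5 0.4] M [-0.03  0.04 -0.  ] w 0.0854 0.0
(0.48, -0.247, 0.153, 62.5) slide [-0.16 -0.27  0.19] turnz 0.1
```

View pics/c5.png

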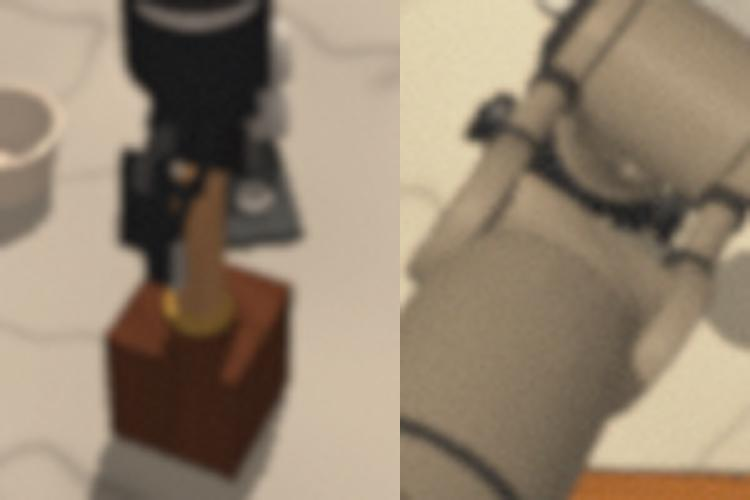

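The handle is between the fingers (side crop, about (205,240)), so I'll trim the offset and close.

Emit:
{"api": "move_arm", "payload": {"motion": [{"jaw": 0,"slide": [-0.1,-0.2,0.1],"turn": [0,0,0]},{"jaw": 1,"slide": [-0.1,-0.2,0.1],"turn": [0,0,0]},{"jaw": 1,"slide": [-0.1,-0.2,0.1],"turn": [0,0,0]},{"jaw": 1,"slide": [-0.1,-0.2,0.1],"turn": [0,0,0]},{"jaw": 1,"slide": [-0.1,-0.2,0.1],"turn": [0,0,0]}], "squeeze": 60}}

```text
time_s: 4.4
tcp_pos: [0.4791, -0.2476, 0.1534]
tool_rot: [[-0.887, 0.462, 0.0], [0.462, 0.887, 0.0], [-0.0, 0.0, -1.0]]
force: [0.2, 0.2, -0.1]
grip_width: 0.0283
gripper_force: 0.0
```

Emit:
{"api": "move_arm", "payload": {"motion": [{"jaw": 1,"slide": [0,0,0],"turn": [0,0,0]},{"jaw": 1,"slide": [0,0,0],"turn": [0,0,0]},{"jaw": 1,"slide": [0,0,0],"turn": [0,0,0]},{"jaw": 1,"slide": [0,0,0],"turn": [0,0,0]}]}}

```text
time_s: 4.8
tcp_pos: [0.4792, -0.2476, 0.1535]
tool_rot: [[-0.887, 0.462, 0.0], [0.462, 0.887, -0.0], [-0.0, 0.0, -1.0]]
force: [-0.7, 1.1, 3.1]
grip_width: 0.0235
gripper_force: 58.3
```

Gripped (width 23.5 mm, 58 N). I'll lift clear of the block and carry it over the loose screw, winding the wrist back on the way.

Emit:
{"api": "move_arm", "payload": {"motion": [{"jaw": 1,"slide": [0,0,-2],"turn": [0,0,0]},{"jaw": 1,"slide": [0,0,-5],"turn": [0,0,0]},{"jaw": 1,"slide": [0,0,-9],"turn": [0,0,0]},{"jaw": 1,"slide": [0,0,-12],"turn": [0,0,0]},{"jaw": 1,"slide": [0,0,-12],"turn": [0,0,0]}]}}

```text
time_s: 5.3
tcp_pos: [0.4806, -0.2486, 0.2773]
tool_rot: [[-0.887, 0.462, 0.007], [0.462, 0.887, -0.005], [-0.008, -0.001, -1.0]]
force: [0.7, 0.1, -1.9]
grip_width: 0.0234
gripper_force: 59.0
```

Emit:
{"api": "move_arm", "payload": {"motion": [{"jaw": 1,"slide": [2.5,5,0],"turn": [0,0,-5]},{"jaw": 1,"slide": [4.5,9.5,0],"turn": [0,0,-12]},{"jaw": 1,"slide": [6.5,14,0],"turn": [0,0,-20]},{"jaw": 1,"slide": [8.2,18,0],"turn": [0,0,-26]},{"jaw": 1,"slide": [9.2,19.8,0],"turn": [0,0,-30]}]}}

```text
time_s: 5.8
tcp_pos: [0.4881, -0.0258, 0.2718]
tool_rot: [[-0.999, -0.051, -0.002], [-0.051, 0.999, 0.002], [0.002, 0.002, -1.0]]
force: [-0.1, -0.5, -2.4]
grip_width: 0.0235
gripper_force: 59.5
```

Emit:
{"api": "move_arm", "payload": {"motion": [{"jaw": 1,"slide": [-0.4,4,0],"turn": [0,0,-6]},{"jaw": 1,"slide": [-0.8,8.5,0],"turn": [0,0,-13]},{"jaw": 1,"slide": [-1.2,13,0],"turn": [0,0,-20]},{"jaw": 1,"slide": [-1.6,17.5,0],"turn": [0,0,-26]},{"jaw": 1,"slide": [-1.9,21.8,0],"turn": [0,0,-30]}]}}

```text
time_s: 6.3
tcp_pos: [0.4976, 0.1909, 0.2716]
tool_rot: [[-0.841, -0.541, -0.002], [-0.541, 0.841, -0.001], [0.002, 0.001, -1.0]]
force: [1.1, -1.4, -2.4]
grip_width: 0.0235
gripper_force: 59.5
```

Run:
```python
from h import *
rel([(.4985,.1896,.275,122.5),(.4985,.1896,.185,122.5)])
```

```text
now 6.3 [0.4976 0.1909 0.2716] yaw 122.74 j [  12.8   18.9   81.9   -0.    79.4 -110. ] F [ 1.1 -1.4 -2.4] M [-0.01 -0.05 -0.02] w 0.0235 59.5
(0.4985, 0.1896, 0.275, 122.5) slide [-0.   -0.16 -0.34] turnz 0.2
(0.4985, 0.1896, 0.185, 122.5) slide [0. 0. 9.] turnz 0.0
```

Emit:
{"api": "move_arm", "payload": {"motion": [{"jaw": 1,"slide": [0,-0.1,3],"turn": [0,0,0]},{"jaw": 1,"slide": [0,-0.1,6.5],"turn": [0,0,0]},{"jaw": 1,"slide": [0,-0.1,9.5],"turn": [0,0,0]},{"jaw": 1,"slide": [0,-0.1,9.5],"turn": [0,0,0]},{"jaw": 1,"slide": [0,-0.1,9.5],"turn": [0,0,0]}]}}

```text
time_s: 6.8
tcp_pos: [0.4986, 0.1882, 0.1778]
tool_rot: [[-0.843, -0.537, -0.002], [-0.537, 0.843, -0.0], [0.002, 0.001, -1.0]]
force: [0.3, -0.2, -1.1]
grip_width: 0.0234
gripper_force: 59.4
```

Run:
```python
from h import *
rel([(.4985,.1896,.165,122.5)])
S=avg("side",6);np.save("s6.npy",S);s=r.read_state();p=s["tcp_pos"]
tip=p+s["tool_rot"][:,2]*.1205
k=12;x0,y0=225,150
W=np.clip(cv2.resize(S[y0:y0+50,x0:x0+60],None,fx=k,fy=k,interpolation=2)*1.3,0,255).astype(np.uint8)
off=np.array([.37,1.15])
def pt(P,c):
    q=(proj("side",P)+off-(x0,y0)+.5)*k;cv2.circle(W,tuple(int(v) for v in q),3,c,-1);print(np.round(q,1))
pt(tip,(0,0,255));pt(tip+[0,0,.03],(0,0,255));pt(tip+[0,0,.06],(0,0,255));pt([.4985,.1896,.040],(0,255,0))
cv2.imwrite("pics/c6.png",W)
```

```text
now 6.8 [0.4986 0.1882 0.1778] yaw 122.5 j [  12.4   23.3   90.7    0.    66.2 -110.1] F [ 0.3 -0.2 -1.1] M [-0.04 -0.09 -0.  ] w 0.0234 59.4
(0.4985, 0.1896, 0.165, 122.5) slide [-0.07  0.13  1.28] turnz 0.0
[337.2 297. ]
[335.8 218.5]
[334.3 137.8]
[333.9 343.7]
```

View pics/c6.png

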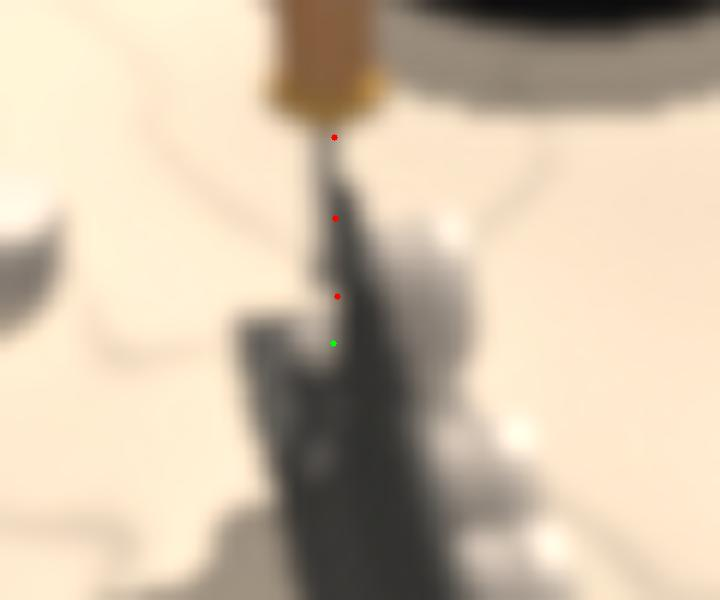

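The side view shows the shaft hanging over the head, with the tip near (250,174). Shaft and head may both sit slightly left of the prediction, so I'll measure their profiles numerically.

Run:
```python
from h import *
A=np.load("avg0.npz")["S"].mean(2);B=np.load("s6.npy").mean(2)
for v in range(174,182):print(v,A[v,242:258].round().astype(int))
print("shaft cols 244..258")
for v in range(158,178):print(v,B[v,244:260].round().astype(int))
print(proj("side",[.4985,.1896,.040]),[proj("side",[.4986,.1882,.0573+h]).round(1) for h in(0,.03,.06)])
```

```text
174 [181 180 178 177 176 175 175 175 174 166 137  89  52  56  73  89]
175 [180 177 170 162 159 157 155 157 158 152 127  82  49  52  67  81]
176 [179 170 152 132 123 119 120 127 135 132 110  73  45  48  61  74]
177 [176 164 137 103  87  85  92 110 124 124 104  69  43  44  58  72]
178 [172 163 134  94  73  72  80  97 114 117 100  68  43  42  55  69]
179 [172 164 136  95  72  70  72  82  94 100  88  63  42  40  51  64]
180 [175 168 142 102  75  69  66  66  72  77  70  52  39  39  47  60]
181 [178 173 152 115  81  69  62  55  53  55  51  43  37  37  44  56]
shaft cols 244..258
158 [179 176 161 131 100  82  76  74  74  76  84 100 124 146 157 154]
159 [180 177 169 150 126 106  91  82  80  88 102 121 143 162 172 171]
160 [179 179 176 168 155 139 120 100  95 113 134 151 163 172 176 176]
161 [179 179 178 177 173 164 143 117 111 134 159 170 174 176 176 176]
162 [179 179 179 178 177 172 152 124 117 143 168 176 177 176 176 176]
163 [180 179 179 178 178 173 154 125 116 141 166 175 176 176 176 176]
164 [179 180 179 179 178 173 154 124 108 127 155 171 176 177 177 176]
165 [178 179 179 179 179 174 1
[... 277 characters left out ...]
3 159 128  89  61  71 105 137 154 157 156]
170 [182 180 178 176 174 171 155 124  87  60  63  90 122 142 148 148]
171 [184 183 182 180 178 170 149 116  83  59  58  80 107 127 135 137]
172 [184 184 183 183 181 172 147 112  81  58  54  70  91 111 122 125]
173 [184 184 184 184 183 175 153 122  92  63  49  59  78  98 110 114]
174 [183 181 181 180 179 174 161 140 112  74  47  48  65  86 100 105]
175 [174 167 163 161 160 159 156 146 121  79  46  41  54  75  92  98]
176 [156 136 126 123 123 130 137 134 112  74  44  40  49  67  85  94]
177 [141 106  89  87  94 112 127 127 107  71  43  38  46  63  81  91]
[251.95559656 176.99204098] [array([251.9, 173.5]), array([251.8, 167. ]), array([251.7, 160.3])]
```

The shaft column (251.65) and the head centre (about 252.0) agree with the raw projections to about 1 mm. I'll trim y by +1.3 mm and descend to feel for contact.

Emit:
{"api": "move_arm", "payload": {"motion": [{"jaw": 1,"slide": [-0.07,0.12,0.8],"turn": [0,0,0]},{"jaw": 1,"slide": [-0.07,0.12,1.3],"turn": [0,0,0]},{"jaw": 1,"slide": [-0.07,0.12,1.5],"turn": [0,0,0]},{"jaw": 1,"slide": [-0.07,0.12,1.5],"turn": [0,0,0]}]}}

```text
time_s: 7.5
tcp_pos: [0.4985, 0.1897, 0.1627]
tool_rot: [[-0.843, -0.537, -0.001], [-0.537, 0.843, -0.0], [0.001, 0.0, -1.0]]
force: [-0.1, 0.1, -1.9]
grip_width: 0.0231
gripper_force: 59.5
```

Emit:
{"api": "move_arm", "payload": {"motion": [{"jaw": 1,"slide": [0,0,0.1],"turn": [0,0,0]},{"jaw": 1,"slide": [0,0,0.1],"turn": [0,0,0]}]}}

```text
time_s: 7.7
tcp_pos: [0.4989, 0.1897, 0.1623]
tool_rot: [[-0.843, -0.537, 0.0], [-0.537, 0.843, 0.0], [-0.0, 0.0, -1.0]]
force: [-0.3, 0.2, -1.3]
grip_width: 0.0236
gripper_force: 59.5
```

Emit:
{"api": "move_arm", "payload": {"motion": [{"jaw": 1,"slide": [0,0,0.1],"turn": [0,0,0]},{"jaw": 1,"slide": [0,0,0.1],"turn": [0,0,0]}]}}

```text
time_s: 7.9
tcp_pos: [0.4988, 0.1897, 0.1613]
tool_rot: [[-0.843, -0.537, -0.0], [-0.537, 0.843, 0.0], [-0.0, 0.0, -1.0]]
force: [0.4, -1.0, -2.3]
grip_width: 0.0236
gripper_force: 59.5
```

Emit:
{"api": "move_arm", "payload": {"motion": [{"jaw": 1,"slide": [0,0,0.1],"turn": [0,0,0]},{"jaw": 1,"slide": [0,0,0.1],"turn": [0,0,0]}]}}

```text
time_s: 8.1
tcp_pos: [0.4988, 0.1897, 0.1602]
tool_rot: [[-0.843, -0.537, -0.0], [-0.537, 0.843, 0.0], [0.0, 0.0, -1.0]]
force: [0.4, 0.2, -2.1]
grip_width: 0.0234
gripper_force: 59.5
```

Emit:
{"api": "move_arm", "payload": {"motion": [{"jaw": 1,"slide": [0,0,0.1],"turn": [0,0,0]},{"jaw": 1,"slide": [0,0,0.1],"turn": [0,0,0]}]}}

```text
time_s: 8.3
tcp_pos: [0.499, 0.1898, 0.1597]
tool_rot: [[-0.843, -0.537, 0.001], [-0.537, 0.843, 0.0], [-0.001, -0.0, -1.0]]
force: [-1.0, 0.0, 1.1]
grip_width: 0.0233
gripper_force: 60.1
```

Emit:
{"api": "move_arm", "payload": {"motion": [{"jaw": 1,"slide": [0,0,0.1],"turn": [0,0,0]},{"jaw": 1,"slide": [0,0,0.1],"turn": [0,0,0]}]}}

```text
time_s: 8.5
tcp_pos: [0.4992, 0.1898, 0.1592]
tool_rot: [[-0.843, -0.537, 0.001], [-0.537, 0.843, 0.0], [-0.001, -0.0, -1.0]]
force: [-0.7, -0.0, 6.4]
grip_width: 0.0236
gripper_force: 60.6
```

Emit:
{"api": "move_arm", "payload": {"motion": [{"jaw": 1,"slide": [0,0,0.05],"turn": [0,0,0]},{"jaw": 1,"slide": [0,0,0.05],"turn": [0,0,0]}]}}

```text
time_s: 8.7
tcp_pos: [0.4993, 0.1899, 0.159]
tool_rot: [[-0.843, -0.537, 0.002], [-0.537, 0.843, 0.0], [-0.002, -0.001, -1.0]]
force: [-1.2, -0.3, 7.2]
grip_width: 0.0232
gripper_force: 60.8
```

Contact came at tip z about 0.039, well above a home screw's face (0.0345), so this is the loose one. Now I'll turn clockwise under a light push to find the cross.

Emit:
{"api": "move_arm", "payload": {"motion": [{"jaw": 1,"slide": [0,0,0.05],"turn": [0,0,4]},{"jaw": 1,"slide": [0,0,0.05],"turn": [0,0,8]},{"jaw": 1,"slide": [0,0,0.05],"turn": [0,0,12]},{"jaw": 1,"slide": [0,0,0.05],"turn": [0,0,16]}]}}

```text
time_s: 9.1
tcp_pos: [0.4996, 0.1894, 0.1587]
tool_rot: [[-0.96, -0.282, 0.003], [-0.282, 0.96, -0.0], [-0.002, -0.001, -1.0]]
force: [0.2, -3.0, 9.3]
grip_width: 0.0234
gripper_force: 60.9
```

Emit:
{"api": "move_arm", "payload": {"motion": [{"jaw": 1,"slide": [0,0,0],"turn": [0,0,4]},{"jaw": 1,"slide": [0,0,0],"turn": [0,0,8]},{"jaw": 1,"slide": [0,0,0],"turn": [0,0,12]},{"jaw": 1,"slide": [0,0,0],"turn": [0,0,16]}]}}

```text
time_s: 9.5
tcp_pos: [0.4994, 0.1898, 0.1579]
tool_rot: [[-1.0, -0.006, 0.002], [-0.006, 1.0, 0.001], [-0.002, 0.001, -1.0]]
force: [0.2, 0.3, 0.5]
grip_width: 0.0233
gripper_force: 59.9
```

Run:
```python
from h import *
rel([])
```

```text
now 9.5 [0.4994 0.1898 0.1579] yaw 90.33 j [ 12.6  24.5  92.2   0.   63.2 -77.8] F [0.2 0.3 0.5] M [ 0.04 -0.22  0.02] w 0.0233 59.9
```

The force vanished at yaw 90°, so the bit has found the cross. I'll push it deeper.

Emit:
{"api": "move_arm", "payload": {"motion": [{"jaw": 1,"slide": [0,0,0.1],"turn": [0,0,0]},{"jaw": 1,"slide": [0,0,0.1],"turn": [0,0,0]}]}}

```text
time_s: 9.7
tcp_pos: [0.4989, 0.19, 0.1561]
tool_rot: [[-1.0, -0.011, 0.0], [-0.011, 1.0, 0.001], [-0.0, 0.001, -1.0]]
force: [0.3, 1.6, -1.3]
grip_width: 0.0236
gripper_force: 59.6
```

Emit:
{"api": "move_arm", "payload": {"motion": [{"jaw": 1,"slide": [0,0,0.1],"turn": [0,0,0]},{"jaw": 1,"slide": [0,0,0.1],"turn": [0,0,0]}]}}

```text
time_s: 9.9
tcp_pos: [0.4989, 0.1899, 0.1553]
tool_rot: [[-1.0, -0.01, 0.0], [-0.01, 1.0, 0.0], [-0.0, 0.0, -1.0]]
force: [0.4, 2.3, -0.3]
grip_width: 0.0232
gripper_force: 59.8
```

Emit:
{"api": "move_arm", "payload": {"motion": [{"jaw": 1,"slide": [0,0,0.1],"turn": [0,0,0]},{"jaw": 1,"slide": [0,0,0.1],"turn": [0,0,0]}]}}

```text
time_s: 10.1
tcp_pos: [0.4991, 0.1899, 0.155]
tool_rot: [[-1.0, -0.009, 0.001], [-0.009, 1.0, 0.001], [-0.001, 0.001, -1.0]]
force: [-1.5, 1.2, 5.3]
grip_width: 0.0233
gripper_force: 60.6
```

The bit is bottomed at tip z about 0.0347, so roughly 4.7 mm (about 135°) remain. Now I'll drive, following the thread down.

Emit:
{"api": "move_arm", "payload": {"motion": [{"jaw": 1,"slide": [0,0,0.06],"turn": [0,0,6]},{"jaw": 1,"slide": [0,0,0.08],"turn": [0,0,12]},{"jaw": 1,"slide": [0,0,0.1],"turn": [0,0,18]},{"jaw": 1,"slide": [0,0,0.12],"turn": [0,0,24]},{"jaw": 1,"slide": [0,0,0.14],"turn": [0,0,30]}], "squeeze": 80}}

```text
time_s: 10.6
tcp_pos: [0.4992, 0.1901, 0.1543]
tool_rot: [[-0.869, 0.495, 0.002], [0.495, 0.869, 0.001], [-0.001, 0.002, -1.0]]
force: [-2.1, 1.6, 9.3]
grip_width: 0.0232
gripper_force: 79.9
```

Run:
```python
from h import *
rel([])
```

```text
now 10.6 [0.4992 0.1901 0.1543] yaw 60.3 j [ 12.6  24.7  92.5   0.   62.7 -47.7] F [-2.1  1.6  9.3] M [0.55 0.65 0.07] w 0.0232 79.9
```

Emit:
{"api": "move_arm", "payload": {"motion": [{"jaw": 1,"slide": [0,0,0.02],"turn": [0,0,6]},{"jaw": 1,"slide": [0,0,0.04],"turn": [0,0,12]},{"jaw": 1,"slide": [0,0,0.06],"turn": [0,0,18]},{"jaw": 1,"slide": [0,0,0.08],"turn": [0,0,24]},{"jaw": 1,"slide": [0,0,0.1],"turn": [0,0,30]}]}}

```text
time_s: 11.1
tcp_pos: [0.4987, 0.1901, 0.1532]
tool_rot: [[-0.504, 0.863, 0.001], [0.863, 0.504, 0.001], [0.0, 0.001, -1.0]]
force: [-3.7, 2.0, 10.4]
grip_width: 0.0233
gripper_force: 80.0
```

Emit:
{"api": "move_arm", "payload": {"motion": [{"jaw": 1,"slide": [0,0,0.02],"turn": [0,0,6]},{"jaw": 1,"slide": [0,0,0.04],"turn": [0,0,12]},{"jaw": 1,"slide": [0,0,0.06],"turn": [0,0,18]},{"jaw": 1,"slide": [0,0,0.08],"turn": [0,0,24]},{"jaw": 1,"slide": [0,0,0.1],"turn": [0,0,30]}]}}

```text
time_s: 11.6
tcp_pos: [0.4984, 0.1904, 0.1521]
tool_rot: [[-0.005, 1.0, -0.0], [1.0, 0.005, 0.001], [0.001, -0.0, -1.0]]
force: [-3.2, 3.8, 10.1]
grip_width: 0.0233
gripper_force: 80.0
```

Run:
```python
from h import *
rel([])
```

```text
now 11.6 [0.4984 0.1904 0.1521] yaw 0.29 j [12.6 24.8 92.7  0.1 62.5 12.3] F [-3.2  3.8 10.1] M [0.95 1.24 0.11] w 0.0233 80.0
```

Emit:
{"api": "move_arm", "payload": {"motion": [{"jaw": 1,"slide": [0,0,0.04],"turn": [0,0,6]},{"jaw": 1,"slide": [0,0,0.06],"turn": [0,0,12]},{"jaw": 1,"slide": [0,0,0.09],"turn": [0,0,18]},{"jaw": 1,"slide": [0,0,0.11],"turn": [0,0,24]},{"jaw": 1,"slide": [0,0,0.13],"turn": [0,0,30]}]}}

```text
time_s: 12.1
tcp_pos: [0.4983, 0.1909, 0.151]
tool_rot: [[0.496, 0.868, -0.0], [0.868, -0.496, 0.002], [0.002, -0.001, -1.0]]
force: [-4.7, 5.5, 12.5]
grip_width: 0.0238
gripper_force: 80.2
```

Run:
```python
from h import *
rel([])
```

```text
now 12.1 [0.4983 0.1909 0.151 ] yaw -29.72 j [12.6 24.9 92.8  0.2 62.3 42.3] F [-4.7  5.5 12.5] M [1.4  1.39 0.11] w 0.0238 80.2
```

Emit:
{"api": "move_arm", "payload": {"motion": [{"jaw": 1,"slide": [0,0,0.02],"turn": [0,0,4]},{"jaw": 1,"slide": [0,0,0.03],"turn": [0,0,8]},{"jaw": 1,"slide": [0,0,0.04],"turn": [0,0,10]}]}}

```text
time_s: 12.4
tcp_pos: [0.4984, 0.191, 0.1507]
tool_rot: [[0.638, 0.77, 0.0], [0.77, -0.638, 0.003], [0.002, -0.002, -1.0]]
force: [-4.9, 5.5, 11.9]
grip_width: 0.0234
gripper_force: 80.1
```

Run:
```python
from h import *
rel([])
```

```text
now 12.4 [0.4984 0.191  0.1507] yaw -39.61 j [12.7 24.9 92.8  0.2 62.2 52.2] F [-4.9  5.5 11.9] M [1.52 1.3  0.11] w 0.0234 80.1
```

Emit:
{"api": "move_arm", "payload": {"motion": [{"jaw": 1,"slide": [0,0,0.02],"turn": [0,0,3]},{"jaw": 1,"slide": [0,0,0.03],"turn": [0,0,6]}]}}

```text
time_s: 12.6
tcp_pos: [0.4984, 0.1911, 0.1505]
tool_rot: [[0.714, 0.7, 0.0], [0.7, -0.714, 0.003], [0.002, -0.002, -1.0]]
force: [-4.6, 5.3, 12.0]
grip_width: 0.0232
gripper_force: 80.2
```

Run:
```python
from h import *
rel([])
```

```text
now 12.6 [0.4984 0.1911 0.1505] yaw -45.6 j [12.7 25.  92.8  0.2 62.2 58.2] F [-4.6  5.3 12. ] M [ 1.62  1.34 -0.  ] w 0.0232 80.2
```

Emit:
{"api": "move_arm", "payload": {"motion": [{"jaw": 1,"slide": [0,0,0.02],"turn": [0,0,3]},{"jaw": 1,"slide": [0,0,0.03],"turn": [0,0,6]}]}}

```text
time_s: 12.8
tcp_pos: [0.4985, 0.1912, 0.1502]
tool_rot: [[0.784, 0.621, 0.0], [0.621, -0.784, 0.003], [0.002, -0.002, -1.0]]
force: [-4.7, 5.1, 12.5]
grip_width: 0.0232
gripper_force: 80.2
```

Run:
```python
from h import *
rel([])
```

```text
now 12.8 [0.4985 0.1912 0.1502] yaw -51.6 j [12.7 25.  92.8  0.2 62.2 64.2] F [-4.7  5.1 12.5] M [1.67 1.32 0.03] w 0.0232 80.2
```

Emit:
{"api": "move_arm", "payload": {"motion": [{"jaw": 1,"slide": [0,0,0.02],"turn": [0,0,3]},{"jaw": 1,"slide": [0,0,0.03],"turn": [0,0,6]}]}}

```text
time_s: 13.0
tcp_pos: [0.4985, 0.1913, 0.15]
tool_rot: [[0.844, 0.536, 0.001], [0.536, -0.844, 0.003], [0.002, -0.002, -1.0]]
force: [-3.8, 5.2, 13.2]
grip_width: 0.023
gripper_force: 80.3
```

Run:
```python
from h import *
rel([])
```

```text
now 13.0 [0.4985 0.1913 0.15  ] yaw -57.6 j [12.7 25.  92.8  0.2 62.1 70.2] F [-3.8  5.2 13.2] M [1.66 1.29 0.08] w 0.023 80.3
```

Emit:
{"api": "move_arm", "payload": {"motion": [{"jaw": 1,"slide": [0,0,0.02],"turn": [0,0,3]},{"jaw": 1,"slide": [0,0,0.03],"turn": [0,0,6]}]}}

```text
time_s: 13.2
tcp_pos: [0.4986, 0.1913, 0.1498]
tool_rot: [[0.896, 0.445, 0.001], [0.445, -0.896, 0.003], [0.002, -0.002, -1.0]]
force: [-4.3, 6.0, 13.9]
grip_width: 0.0229
gripper_force: 80.4
```

Run:
```python
from h import *
rel([])
```

```text
now 13.2 [0.4986 0.1913 0.1498] yaw -63.6 j [12.7 25.  92.8  0.2 62.1 76.2] F [-4.3  6.  13.9] M [1.72 1.25 0.09] w 0.0229 80.4
```

Emit:
{"api": "move_arm", "payload": {"motion": [{"jaw": 1,"slide": [0,0,0.02],"turn": [0,0,3]},{"jaw": 1,"slide": [0,0,0.03],"turn": [0,0,6]}]}}

```text
time_s: 13.4
tcp_pos: [0.4988, 0.1913, 0.1496]
tool_rot: [[0.937, 0.349, 0.001], [0.349, -0.937, 0.003], [0.003, -0.003, -1.0]]
force: [-3.7, 5.6, 14.2]
grip_width: 0.0233
gripper_force: 80.7
```

Run:
```python
from h import *
rel([])
```

```text
now 13.4 [0.4988 0.1913 0.1496] yaw -69.6 j [12.7 25.  92.8  0.2 62.  82.2] F [-3.7  5.6 14.2] M [1.71 1.26 0.19] w 0.0233 80.7
```

Emit:
{"api": "move_arm", "payload": {"motion": [{"jaw": 1,"slide": [0,0,0.03],"turn": [0,0,2]},{"jaw": 1,"slide": [0,0,0.04],"turn": [0,0,4]}]}}

```text
time_s: 13.6
tcp_pos: [0.499, 0.1913, 0.1496]
tool_rot: [[0.959, 0.283, 0.002], [0.283, -0.959, 0.003], [0.003, -0.003, -1.0]]
force: [-5.2, 5.9, 16.7]
grip_width: 0.0231
gripper_force: 81.3
```

Run:
```python
from h import *
rel([])
```

```text
now 13.6 [0.499  0.1913 0.1496] yaw -73.53 j [12.7 25.  92.8  0.2 62.  86.1] F [-5.2  5.9 16.7] M [1.62 1.33 0.28] w 0.0231 81.3
```

Emit:
{"api": "move_arm", "payload": {"motion": [{"jaw": 1,"slide": [0,0,0.03],"turn": [0,0,2]},{"jaw": 1,"slide": [0,0,0.04],"turn": [0,0,4]}]}}

```text
time_s: 13.8
tcp_pos: [0.4991, 0.1913, 0.1495]
tool_rot: [[0.976, 0.216, 0.003], [0.216, -0.976, 0.003], [0.003, -0.003, -1.0]]
force: [-5.1, 6.5, 18.7]
grip_width: 0.0231
gripper_force: 81.9
```

Run:
```python
from h import *
rel([])
```

```text
now 13.8 [0.4991 0.1913 0.1495] yaw -77.51 j [12.7 25.  92.9  0.2 61.9 90.1] F [-5.1  6.5 18.7] M [1.61 1.43 0.5 ] w 0.0231 81.9
```

Torque climbed to 0.5 N m and the sinking stopped, so the screw is against its stop. I'll unwind a few degrees within the cross's play and lift straight out.

Emit:
{"api": "move_arm", "payload": {"motion": [{"jaw": 1,"slide": [0,0,0],"turn": [0,0,0]},{"jaw": 1,"slide": [0,0,-0.05],"turn": [0,0,-3]},{"jaw": 1,"slide": [0,0,-0.1],"turn": [0,0,-6]},{"jaw": 1,"slide": [0,0,-0.1],"turn": [0,0,-6]}]}}

```text
time_s: 14.2
tcp_pos: [0.4988, 0.1912, 0.1497]
tool_rot: [[0.948, 0.319, 0.001], [0.319, -0.948, 0.003], [0.002, -0.003, -1.0]]
force: [-3.8, 5.3, 12.6]
grip_width: 0.0233
gripper_force: 80.1
```

Emit:
{"api": "move_arm", "payload": {"motion": [{"jaw": 1,"slide": [0,0,-1],"turn": [0,0,0]},{"jaw": 1,"slide": [0,0,-4],"turn": [0,0,0]},{"jaw": 1,"slide": [0,0,-8],"turn": [0,0,0]},{"jaw": 1,"slide": [0,0,-12.5],"turn": [0,0,0]},{"jaw": 1,"slide": [0,0,-12.5],"turn": [0,0,0]}]}}

```text
time_s: 14.7
tcp_pos: [0.5013, 0.1898, 0.2789]
tool_rot: [[0.948, 0.318, 0.011], [0.318, -0.948, 0.002], [0.011, 0.002, -1.0]]
force: [1.5, 0.3, -2.4]
grip_width: 0.0232
gripper_force: 80.7
```

Run:
```python
from h import *
rel([(.49,-.03,.275,-97.5),(.4795,-.247,.275,-117.5),(.4795,-.247,.158,-117.5)])
```

```text
now 14.7 [0.5013 0.1898 0.2789] yaw -71.48 j [12.6 18.5 81.3 -0.1 79.6 84.1] F [ 1.5  0.3 -2.4] M [-0.04 -0.05  0.03] w 0.0232 80.7
(0.49, -0.03, 0.275, -97.5) slide [-8.05 20.49  0.39] turnz 26.0
(0.4795, -0.247, 0.275, -117.5) slide [ 1.79 21.65  0.  ] turnz 20.0
(0.4795, -0.247, 0.158, -117.5) slide [ 0.   0.  11.7] turnz 0.0
```

Emit:
{"api": "move_arm", "payload": {"motion": [{"jaw": 1,"slide": [-1.6,4,0],"turn": [0,0,5]},{"jaw": 1,"slide": [-3.3,8.5,0],"turn": [0,0,10]},{"jaw": 1,"slide": [-5,13,0],"turn": [0,0,16]},{"jaw": 1,"slide": [-6.7,17,0],"turn": [0,0,22]},{"jaw": 1,"slide": [-8.0,20.5,0],"turn": [0,0,26]}]}}

```text
time_s: 15.2
tcp_pos: [0.4868, -0.0324, 0.2718]
tool_rot: [[0.991, -0.135, -0.002], [-0.135, -0.991, -0.0], [-0.002, 0.001, -1.0]]
force: [-0.4, -0.8, -2.1]
grip_width: 0.023
gripper_force: 80.6
```

Emit:
{"api": "move_arm", "payload": {"motion": [{"jaw": 1,"slide": [0.4,5,0],"turn": [0,0,5]},{"jaw": 1,"slide": [0.8,10,0],"turn": [0,0,10]},{"jaw": 1,"slide": [1.2,14.5,0],"turn": [0,0,15]},{"jaw": 1,"slide": [1.6,19,0],"turn": [0,0,20]},{"jaw": 1,"slide": [1.8,21.6,0],"turn": [0,0,20]}]}}

```text
time_s: 15.7
tcp_pos: [0.4764, -0.2499, 0.2713]
tool_rot: [[0.885, -0.466, -0.003], [-0.466, -0.885, 0.0], [-0.002, 0.001, -1.0]]
force: [0.7, 1.1, -1.9]
grip_width: 0.023
gripper_force: 80.5
```

Emit:
{"api": "move_arm", "payload": {"motion": [{"jaw": 1,"slide": [0,0,0],"turn": [0,0,0]},{"jaw": 1,"slide": [0,0,0],"turn": [0,0,0]}]}}

```text
time_s: 15.9
tcp_pos: [0.4769, -0.2467, 0.2716]
tool_rot: [[0.887, -0.463, -0.002], [-0.463, -0.887, 0.002], [-0.003, -0.0, -1.0]]
force: [-1.0, 1.1, -2.4]
grip_width: 0.0232
gripper_force: 80.6
```

Run:
```python
from h import *
rel([(.4795,-.247,.158,-117.5)])
S=avg("side",6);T=avg("top",6);np.savez("avg7.npz",S=S,T=T);A=np.load("avg0.npz")
for v in range(174,184):print(v,A["S"].mean(2)[v,244:256].round().astype(int),S.mean(2)[v,244:256].round().astype(int))
s=r.read_state();p=s["tcp_pos"];z=s["tool_rot"][:,2]
print("pred shaft",[proj("side",p+z*d).round(2) for d in(.06,.09,.12)])
f=lambda im,x,y,w,h,k:np.clip(cv2.resize(im[y:y+h,x:x+w],None,fx=k,fy=k,interpolation=2)*1.2,0,255)
W=np.zeros((600,780,3));a=f(S,220,150,60,100,6);b=f(S,238,160,35,30,10);W[:,:360]=a;W[:300,370:720]=b
W[300:600,370:720]=f(A["S"],238,160,35,30,10)
cv2.imwrite("pics/c7.png",W.astype(np.uint8))
```

```text
now 15.9 [ 0.4769 -0.2467  0.2716] yaw -117.56 j [-35.5  19.4  81.2   0.   79.6  82. ] F [-1.   1.1 -2.4] M [ 0.05 -0.02  0.05] w 0.0232 80.6
(0.4795, -0.247, 0.158, -117.5) slide [ 0.24 -0.09 11.36] turnz -0.1
174 [178 177 176 175 175 175 174 166 137  89  52  56] [31 26 26 26 26 27 26 26 25 24 25 25]
175 [170 162 159 157 155 157 158 152 127  82  49  52] [30 29 29 28 27 26 26 26 25 24 25 25]
176 [152 132 123 119 120 127 135 132 110  73  45  48] [34 37 36 33 30 27 26 25 25 25 26 26]
177 [137 103  87  85  92 110 124 124 104  69  43  44] [39 45 45 40 33 29 26 25 24 25 26 26]
178 [134  94  73  72  80  97 114 117 100  68  43  42] [43 49 50 43 34 28 25 24 24 24 26 26]
179 [136  95  72  70  72  82  94 100  88  63  42  40] [46 51 50 44 33 28 26 26 24 25 26 27]
180 [142 102  75  69  66  66  72  77  70  52  39  39] [53 51 50 42 32 26 26 24 24 24 26 27]
181 [152 115  81  69  62  55  53  55  51  43  37  37] [59 52 49 41 31 26 25 24 23 25 25 27]
182 [159 124  87  69  63  56  51  48  45  41  38  37] [60 52 48 41 32 26 25 24 24 25 25 26]
183 [161 128  89  70  67  65  60  56  52  45  39  37] [58 52 48 41 30 26 24 25 25 24 25 26]
pred shaft [array([253.53, 222.37]), array([253.67, 230.63]), array([253.81, 238.57])]
```

View pics/c7.png

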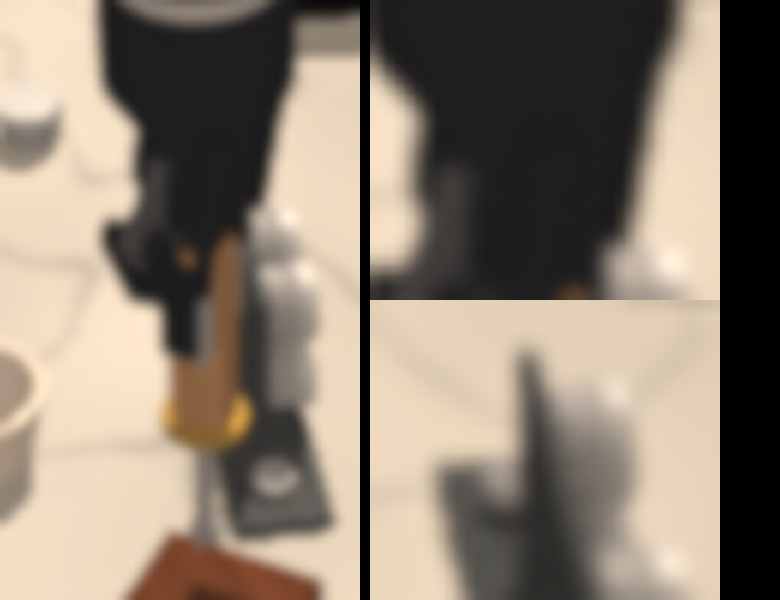

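The shaft hangs vertical above the hole at about (254,232), within 1–2 mm of centre. The arm hides the left screw, so I'll check that later. Inserting now.

Emit:
{"api": "move_arm", "payload": {"motion": [{"jaw": 1,"slide": [0.15,0,2],"turn": [0,0,0]},{"jaw": 1,"slide": [0.15,0,4],"turn": [0,0,0]},{"jaw": 1,"slide": [0.15,0,5.5],"turn": [0,0,0]},{"jaw": 1,"slide": [0.15,0,6.5],"turn": [0,0,0]},{"jaw": 1,"slide": [0.15,0,7],"turn": [0,0,0]}]}}

```text
time_s: 17.0
tcp_pos: [0.4789, -0.2471, 0.2021]
tool_rot: [[0.887, -0.462, -0.001], [-0.462, -0.887, 0.001], [-0.001, -0.0, -1.0]]
force: [0.0, -0.3, -2.0]
grip_width: 0.0234
gripper_force: 80.7
```

Emit:
{"api": "move_arm", "payload": {"motion": [{"jaw": 1,"slide": [0,0,1.5],"turn": [0,0,0]},{"jaw": 1,"slide": [0,0,3],"turn": [0,0,0]},{"jaw": 1,"slide": [0,0,4.2],"turn": [0,0,0]},{"jaw": 1,"slide": [0,0,4.4],"turn": [0,0,0]},{"jaw": 1,"slide": [0,0,4.4],"turn": [0,0,0]}]}}

```text
time_s: 17.5
tcp_pos: [0.4792, -0.2474, 0.159]
tool_rot: [[0.887, -0.462, 0.0], [-0.462, -0.887, 0.0], [-0.0, -0.0, -1.0]]
force: [-0.7, -0.2, -1.8]
grip_width: 0.0228
gripper_force: 80.7
```

Emit:
{"api": "move_arm", "payload": {"motion": [{"jaw": 1,"slide": [0,0,0.2],"turn": [0,0,0]},{"jaw": 1,"slide": [0,0,0.2],"turn": [0,0,0]}]}}

```text
time_s: 17.7
tcp_pos: [0.4793, -0.2474, 0.1573]
tool_rot: [[0.887, -0.462, 0.001], [-0.462, -0.887, -0.0], [0.001, 0.0, -1.0]]
force: [-0.9, -0.3, -2.5]
grip_width: 0.0232
gripper_force: 80.7
```

Emit:
{"api": "move_arm", "payload": {"motion": [{"jaw": 1,"slide": [0,0,0.2],"turn": [0,0,0]},{"jaw": 1,"slide": [0,0,0.3],"turn": [0,0,0]},{"jaw": 1,"slide": [0,0,0.3],"turn": [0,0,0]}]}}

```text
time_s: 18.0
tcp_pos: [0.479, -0.2472, 0.1538]
tool_rot: [[0.887, -0.462, -0.0], [-0.462, -0.887, 0.0], [-0.0, -0.0, -1.0]]
force: [0.1, 0.1, -2.5]
grip_width: 0.0232
gripper_force: 80.7
```

Emit:
{"api": "move_arm", "payload": {"motion": [{"jaw": 1,"slide": [0,0,0.1],"turn": [0,0,0]},{"jaw": 1,"slide": [0,0,0.1],"turn": [0,0,0]}]}}

```text
time_s: 18.2
tcp_pos: [0.4792, -0.2474, 0.1535]
tool_rot: [[0.887, -0.462, 0.001], [-0.462, -0.887, -0.0], [0.001, 0.0, -1.0]]
force: [-1.6, 0.3, 3.6]
grip_width: 0.023
gripper_force: 81.3
```

Emit:
{"api": "move_arm", "payload": {"motion": [{"jaw": 1,"slide": [0,0,0.07],"turn": [0,0,0]},{"jaw": 1,"slide": [0,0,0.07],"turn": [0,0,0]}]}}

```text
time_s: 18.4
tcp_pos: [0.4792, -0.2474, 0.1535]
tool_rot: [[0.887, -0.462, 0.001], [-0.462, -0.887, -0.001], [0.001, 0.0, -1.0]]
force: [-2.5, 1.2, 7.6]
grip_width: 0.023
gripper_force: 82.2
```

The collar is seated (same TCP height as at the grasp, force turning upward). I'll release and retreat straight up.

Emit:
{"api": "move_arm", "payload": {"motion": [{"jaw": 1,"slide": [0,0,-0.1],"turn": [0,0,0]},{"jaw": 0,"slide": [0,0,-0.1],"turn": [0,0,0]},{"jaw": 0,"slide": [0,0,-0.1],"turn": [0,0,0]},{"jaw": 0,"slide": [0,0,-0.1],"turn": [0,0,0]},{"jaw": 0,"slide": [0,0,-0.1],"turn": [0,0,0]}]}}

```text
time_s: 18.9
tcp_pos: [0.4791, -0.2473, 0.1531]
tool_rot: [[0.887, -0.462, 0.0], [-0.462, -0.887, 0.0], [-0.0, -0.0, -1.0]]
force: [-0.7, 0.4, -0.2]
grip_width: 0.0797
gripper_force: 0.0
```

Emit:
{"api": "move_arm", "payload": {"motion": [{"jaw": 0,"slide": [0,0,0],"turn": [0,0,0]},{"jaw": 0,"slide": [0,0,0],"turn": [0,0,0]},{"jaw": 0,"slide": [0,0,0],"turn": [0,0,0]},{"jaw": 0,"slide": [0,0,0],"turn": [0,0,0]},{"jaw": 0,"slide": [0,0,0],"turn": [0,0,0]}]}}

```text
time_s: 19.4
tcp_pos: [0.4791, -0.2473, 0.1532]
tool_rot: [[0.887, -0.462, 0.0], [-0.462, -0.887, 0.0], [0.0, -0.0, -1.0]]
force: [0.2, -0.7, 0.3]
grip_width: 0.0858
gripper_force: 0.0
```

Emit:
{"api": "move_arm", "payload": {"motion": [{"jaw": 0,"slide": [0,0,-2],"turn": [0,0,0]},{"jaw": 0,"slide": [0,0,-5],"turn": [0,0,0]},{"jaw": 0,"slide": [0,0,-9],"turn": [0,0,0]},{"jaw": 0,"slide": [0,0,-13],"turn": [0,0,0]},{"jaw": 0,"slide": [0,0,-13],"turn": [0,0,0]}]}}

```text
time_s: 19.9
tcp_pos: [0.481, -0.2486, 0.2891]
tool_rot: [[0.887, -0.462, 0.009], [-0.462, -0.887, -0.006], [0.011, 0.001, -1.0]]
force: [-0.3, -0.1, -0.1]
grip_width: 0.0855
gripper_force: 0.0
```

Run:
```python
from h import *
rel([(.42,-.40,.29,-117.5),(.3,-.42,.29,-117.5)])
```

```text
now 19.9 [ 0.481  -0.2486  0.2891] yaw -117.49 j [-35.4  18.8  79.3   0.   81.3  82. ] F [-0.3 -0.1 -0.1] M [ 0.02 -0.   -0.01] w 0.0855 0.0
(0.42, -0.4, 0.29, -117.5) slide [ 1.58 16.25 -0.09] turnz 0.0
(0.3, -0.42, 0.29, -117.5) slide [-9.72  7.32  0.  ] turnz 0.0
```

Emit:
{"api": "move_arm", "payload": {"motion": [{"jaw": 0,"slide": [0.4,4,0],"turn": [0,0,0]},{"jaw": 0,"slide": [0.8,8,0],"turn": [0,0,0]},{"jaw": 0,"slide": [1.2,12,0],"turn": [0,0,0]},{"jaw": 0,"slide": [1.6,16,0],"turn": [0,0,0]}]}}

```text
time_s: 20.3
tcp_pos: [0.4186, -0.3977, 0.2826]
tool_rot: [[0.887, -0.461, -0.0], [-0.461, -0.887, 0.001], [-0.0, -0.0, -1.0]]
force: [-0.0, -0.6, 0.5]
grip_width: 0.0853
gripper_force: 0.0
```

Emit:
{"api": "move_arm", "payload": {"motion": [{"jaw": 0,"slide": [-3,2,0],"turn": [0,0,0]},{"jaw": 0,"slide": [-6,4,0],"turn": [0,0,0]},{"jaw": 0,"slide": [-9.7,7,0],"turn": [0,0,0]},{"jaw": 0,"slide": [-9.7,7,0],"turn": [0,0,0]}]}}

```text
time_s: 20.7
tcp_pos: [0.2967, -0.4147, 0.2828]
tool_rot: [[0.885, -0.466, -0.002], [-0.466, -0.885, 0.0], [-0.002, 0.001, -1.0]]
force: [1.2, 0.2, -0.3]
grip_width: 0.0855
gripper_force: 0.0
```

Run:
```python
from h import *
rel([])
S=avg("side",6);T=avg("top",6);A=np.load("avg0.npz")
for v in range(174,186):print(v,A["S"].mean(2)[v,244:256].round().astype(int),S.mean(2)[v,244:256].round().astype(int))
f=lambda im,x,y,w,h,k:np.clip(cv2.resize(im[y:y+h,x:x+w],None,fx=k,fy=k,interpolation=2)*1.2,0,255)
W=np.zeros((600,790,3))
W[:390,:320]=f(S,222,160,64,78,5);W[:250,330:580]=f(T,312,165,50,50,5);W[400:600,:400]=f(S,236,163,40,20,10)
W[400:600,400:750]=f(T,200,172,35,20,10);W[:390,590:790]=f(S,222,215,50,98,4)[:390]
cv2.imwrite("pics/c8.png",W.astype(np.uint8))
```

```text
now 20.7 [ 0.2967 -0.4147  0.2828] yaw -117.76 j [-63.   16.   84.3  -0.1  79.8  54.8] F [ 1.2  0.2 -0.3] M [ 0.04 -0.02  0.02] w 0.0855 0.0
174 [178 177 176 175 175 175 174 166 137  89  52  56] [184 182 181 181 180 180 179 170 140  91  54  58]
175 [170 162 159 157 155 157 158 152 127  82  49  52] [175 167 164 162 159 158 156 149 124  82  50  54]
176 [152 132 123 119 120 127 135 132 110  73  45  48] [157 136 127 123 119 118 121 120 103  71  46  50]
177 [137 103  87  85  92 110 124 124 104  69  43  44] [141 107  90  86  89 102 114 114  99  69  46  46]
178 [134  94  73  72  80  97 114 117 100  68  43  42] [138  97  75  74  85 107 122 119  98  68  45  43]
179 [136  95  72  70  72  82  94 100  88  63  42  40] [141  98  75  73  82 101 117 116  96  66  44  42]
180 [142 102  75  69  66  66  72  77  70  52  39  39] [147 106  78  73  75  86  99 103  90  64  44  40]
181 [152 115  81  69  62  55  53  55  51  43  37  37] [157 118  84  73  72  73  78  83  75  56  41  39]
182 [159 124  87  69  63  56  51  48  45  41  38  37] [164 128  90  73  71  68  67  67  61  49  40  39]
183 [161 128  89  70  67  65  60  56  52  45  39  37] [167 132  92  73  71  70  68  67  61  50  41  38]
184 [167 137  97  73  68  68  66  63  56  47  39  37] [173 142 100  75  71  70  71  69  61  50  41  39]
185 [172 146 107  77  68  67  67  64  57  46  38  36] [177 151 110  79  70  69  70  67  59  48  40  38]
```

View pics/c8.png

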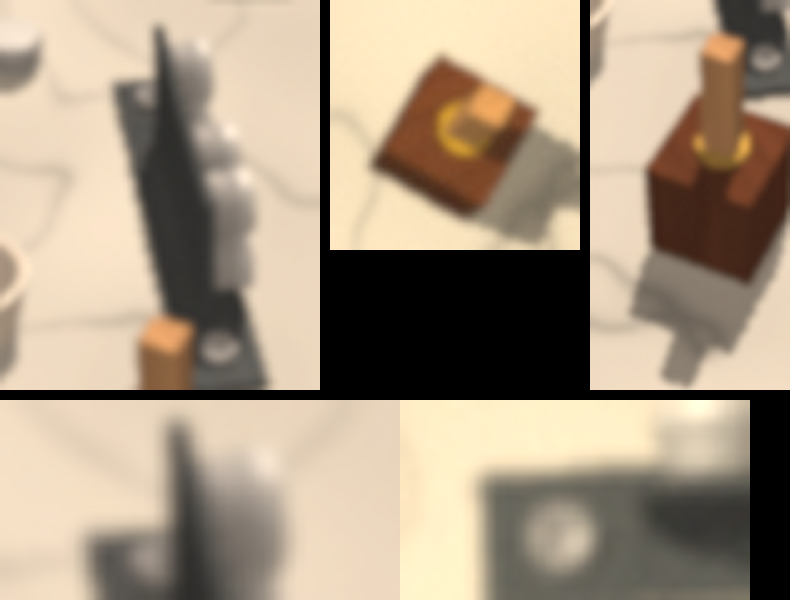

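The head has dropped by about 1.3 px in the side view and its dark underside shadow is gone. The driver stands upright in its block with the collar seated, and the gripper is clear of everything. Handing in.

```bash
python3 -c "
from station import r
print(r.sign_off())"
```

```text
the job is handed in; nothing more can be done
None
```

I drove the loose screw (+y foot) in until it hit its stop and its head sat flat, stood the screwdriver back in its block, released it, and handed the job in at about 21 s.

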